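# Reverse the ratchet and slacken the microscope stand's nut

## Task

The ratchet wrench sitting on the white microscope stand's foot is still set to tighten. Flip its red-tabbed direction lever fully over to the loosening side, then swing the handle anticlockwise (seen from above) until the nut has turned loose by at least an eighth of a turn, and let go. Never tighten the nut further, and leave the spare ratchet lying on the bench where it is.

Things in the scene. Friction and masses are not known exactly. Their poses are not given: they have to be found in the camera images.
- wrench: Ratchet, blue/yellow grip, seated on the nut of the white stand foot; only turns about the vertical nut axis. Origin: that axis at bench height. x: out along the handle; y: anticlockwise side; z up. Heights above bench: head 84-110 mm (52 wide, 40 wide to x=50); round grip x=100-215, 23 thick, centre 97, clear 60 below. Swings 1.7 rad anticlockwise. Stand column: 102 tall, behind the head
- lever (a joint): Direction lever on the ratchet's head, rad. Vertical pivot at x=30, y=0 mm of wrench; upright red tab 35 mm from it towards the grip (14 long, 9 wide, 110-138 mm above bench; black arm's top 114). + = anticlockwise, tab to wrench +y; stops -0.42/+0.42. Starts near -0.4 = tightening; +0.42 = loosening. 1.2 N at the tab moves it and does not turn the wrench; stays where left
- nut (a joint): Turn of the nut under the wrench, rad: 0 at start, + = anticlockwise from above = looser. White stripe on the dark disc amid the ratchet's head turns with it. Lever at +: handle anticlockwise drives it (2 to 3 N at the grip, after up to 0.6 rad of lost motion), clockwise it clicks freely (1 to 2 N). Lever at -: the reverse. Stays where left
- spare: Look-alike spare ratchet, same size and colours (240 x 52 mm, tab top 58 mm high), lying loose on the bench to the robot's left, on no nut; to be left where it lies. Origin: underside of its head's centre, x along its handle

How it is judged:
By the outcome, as a careful person would: the job done as asked, in the order asked, and still so for the second after the job is handed in, with the robot touching nothing.
It also fails if it takes over 51 s, if anything falls off the work surface, if the arm or the gripper's body presses on something with over 40 N, if the wrist force passes 120 N, or if a joint passes its speed limit or range.

## Robot

A 6-joint arm with a two-finger parallel gripper is mounted at the origin on the work surface. World frame = base frame: x ahead of the robot, y to its left, z up, the work surface at z = 0. Lengths are in m, angles in rad, forces in N, time in s.
With the tool pointing down it reaches from about 0.425 to 0.95 m from the base axis. Payload 3.5 kg.
Tool frame: the origin (TCP) lies at the very end of the fingers, on their centre line; the grasp point (between the pads) lies behind it (ctrl.grasp_offset is the z of the grasp point in the tool frame, in m); z points along the fingers, x is the direction in which the jaws open and shut, and the axes are right-handed (so a half turn about z gives the same grasp; the last joint's range is limited). The gripper opens to 85 mm and grips with 20 to 120 N. Pads are 22 mm wide; open, the fingers measure 114 mm over their backs; the gripper's body (76 mm by 85 mm) begins 54 mm behind the grasp point. The pads swing forward as they close: fully open they stand 13 mm farther back than shut.
Start: joints at [-1.476, 0.286, 1.577, -0, 1.279, -0.15], TCP at [0.164, -0.655, 0.231] pointing down, gripper open.
Joint ranges: [-2.77, 2.77], [-0.9, 2.22], [0.21, 2.48], [-1.53, 4.67], [0.24, 2.81], [-2.84, 2.84]. Speed limits (rad/s): [2.79, 2.79, 3.14, 3.14, 3.14, 3.14].

## Interface

Orientations are given as a unit quaternion [x, y, z, w].
In Python, from plant import ctrl gives the robot as it stands.
- The arm moves only by the shell command python3 -m jog 'ROWS' [FORCE]. ROWS is JSON, a list of rows, each an object with "grip": the closure, from 0 (fully open) to 1 (shut); "xyz": the shift along the tool's x, y, z in m, a list of three; "dr": the turn, a rotation vector about the tool's x, y, z in rad, a list of three. A call has 1 to 12 rows; each row is the pose to reach, as a shift and turn from the pose commanded when the call began, along the tool's axes at that moment; what a row does not reach only later rows make up. A row lasts 1/12 s, in which the tool goes at most 41.7 mm and 7.16 degrees, less where a joint would pass 70% of its speed; a pose out of reach is approached as far as the arm can. A call with a gripper value outside its range is refused whole. The fingers move at their own pace and stop on an object; FORCE is the grip in N (left out, the last holds). Time passes only in rows, so rows that repeat a pose let the fingers close. It gives the time, the measured TCP pose, the force and the opening at its end, in the units of the state.
- ctrl.get_state(): the state, without advancing time (a new reading comes with each control period).
- ctrl.read_camera(name): name is "side" or "top"; returns the picture (420x560x3 uint8, red, green, blue); there is no depth.
- ctrl.get_calibration(name): a dict with "mtx" (3x3 intrinsics, pixels), "R" (3x3) and "t" (3): a world point X has camera coordinates R X + t. Camera axes: x right, y down, z forward; pixel columns grow to the right and rows downward; lengths in m; the calibration is good to about 2 mm. A picture is of the moment at which its call begins. get_calibration takes no time and is no camera call.
- ctrl.sign_off(): hands the job in, once; it reports no verdict.
The state is a dict: "time": time; "qpos": joint angles; "dq": joint speeds; "joint_efforts": joint torques, N m; "eef_pos": TCP position; "tcp_rot": TCP orientation; "contact_force": force on the tool from outside, world axes, zero at the start; "wrist_torque": the same for the moment, N m; "opening": opening from 0.0 (shut) to 1.0 (fully open).
Only numpy, scipy, OpenCV 4.12 (cv2) and the standard library are available. Lean on these libraries where they do the work, as an engineer would, in place of code of your own. Each camera call takes 0.05 s, during which the arm holds its last target.

## Working session

There is one attempt and no reset: what is moved stays moved. The work goes in short steps, Python scripts to look and compute and a shell command to move; the robot and the scene stay as the last step left them, time stands still between calls to the robot, and variables do not carry over. Pictures are saved under pics/ and viewed, and the job is handed in when it is done.

```bash
ls; mkdir -p pics; python3 - <<'E'
from plant import ctrl
import cv2
for n in("top","side"):
    cv2.imwrite(f"pics/{n}0.png",ctrl.read_camera(n)[:,:,::-1]); c=ctrl.get_calibration(n); print(c)
s=ctrl.get_state(); print(s, ctrl.grasp_offset)
E
```

```text
pics
{'mtx': array([[435.26370402,   0.        , 284.9191387 ],
       [  0.        , 435.26370402, 206.29824312],
       [  0.        ,   0.        ,   1.        ]]), 'R': array([[ 0.00727284, -0.9995775 , -0.02814117],
       [-0.99132257, -0.00351333, -0.13140477],
       [ 0.13125038,  0.02885266, -0.99092929]]), 't': array([0.18257596, 0.47112622, 0.62100173])}
{'mtx': array([[464.5716486 ,   0.        , 284.69259923],
       [  0.        , 464.5716486 , 203.83745091],
       [  0.        ,   0.        ,   1.        ]]), 'R': array([[-0.92762265, -0.37271641,  0.02446819],
       [-0.20849348,  0.46232289, -0.8618515 ],
       [ 0.309914  , -0.80457444, -0.50657012]]), 't': array([0.5237915 , 0.06896448, 0.67725093])}
{'time': 0.1, 'qpos': array([-1.47599342e+00,  2.87136271e-01,  1.57803117e+00,  3.14134270e-06,
        1.27862183e+00, -1.49978892e-01]), 'dq': array([-0.00078833, -0.00166216, -0.00336091, -0.0009142 , -0.0024759 ,
       -0.00121308]), 'joint_efforts': array([ 6.21394029e-04, -4.07296801e+01, -2.93698847e+01, -1.71781307e-04,
        3.42942993e-03,  9.60622685e-06]), 'eef_pos': array([ 0.16356854, -0.65426437,  0.23004573]), 'tcp_rot': array([ 7.88144104e-01, -6.15489777e-01, -7.53811794e-04, -7.98782865e-04]), 'contact_force': array([-0.77373823,  1.34396518, -0.56030417]), 'wrist_torque': array([-0.00637846, -0.00908615, -0.05690716]), 'opening': 0.9991825670848329} -0.0187
```

View pics/top0.png

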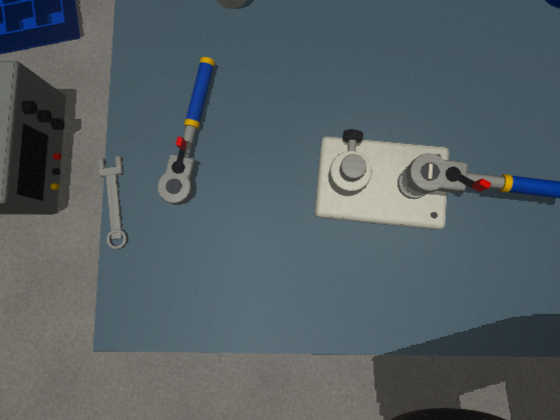

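View pics/side0.png

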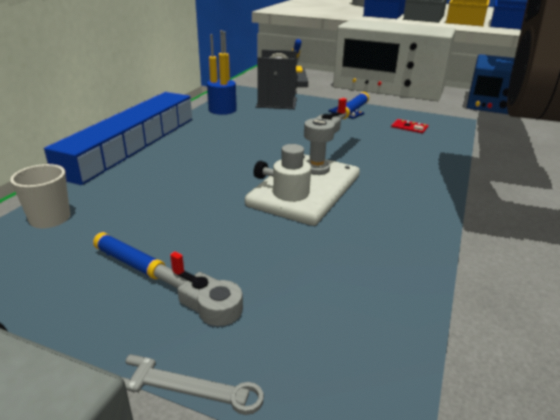

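The top view shows the wrench head at about (430,172). Its handle points right (world -y) with the grip at (505–560,184) and the red tab at (483,184), on the clockwise side. The spare is at (175,187), and the stand column is at (350,170), to the left of the head. Next I'll measure these.

```bash
cat > h.py <<'E'
from plant import ctrl
import cv2, numpy as np
def ray(n,u,v,z):
    c=ctrl.get_calibration(n); R,t=c["R"],c["t"]
    C=-R.T@t; d=R.T@np.linalg.solve(c["mtx"],[u,v,1.]); return C+d*(z-C[2])/d[2]
def proj(n,X):
    c=ctrl.get_calibration(n); p=c["mtx"]@(c["R"]@np.array(X)+c["t"]); return p[:2]/p[2]
def blobs(im,lo,hi,amin=8):
    h=cv2.cvtColor(im,cv2.COLOR_RGB2HSV); m=cv2.inRange(h,lo,hi)
    n,l,s,c=cv2.connectedComponentsWithStats(m)
    return [(s[i].tolist(),c[i].round(1).tolist()) for i in range(1,n) if s[i][4]>=amin],l
E
python3 - <<'E'
from h import *
im=cv2.imread("pics/top0.png")[:,:,::-1].copy()
for nm,lo,hi in(("red",(0,150,80),(8,255,255)),("yel",(18,150,80),(32,255,255)),("blue",(105,170,60),(125,255,255))):
    b,_=blobs(im,lo,hi); print(nm,b)
cv2.imwrite("pics/c0.png",cv2.resize(im[120:240,380:560,::-1],None,fx=4,fy=4,interpolation=cv2.INTER_CUBIC))
s=cv2.imread("pics/side0.png")[:,:,::-1].copy()
print(blobs(s,(0,150,80),(8,255,255))[0]);print(blobs(s,(18,150,80),(32,255,255))[0])
cv2.imwrite("pics/c1.png",cv2.resize(s[80:180,240:400,::-1],None,fx=5,fy=5,interpolation=cv2.INTER_CUBIC))
E
```

```text
red [([176, 137, 8, 9, 46], [179.4, 140.9]), ([53, 154, 6, 5, 27], [55.6, 156.0]), ([473, 179, 18, 12, 109], [482.9, 184.3])]
yel [([200, 57, 15, 9, 73], [207.2, 60.2]), ([184, 119, 16, 10, 88], [191.6, 122.8]), ([501, 174, 12, 18, 138], [507.2, 182.8]), ([51, 184, 8, 6, 38], [54.0, 186.4])]
blue [([0, 0, 66, 35, 860], [30.5, 17.6]), ([75, 7, 2, 8, 9], [75.1, 10.9]), ([76, 16, 2, 10, 12], [76.4, 20.7]), ([75, 34, 5, 5, 10], [77.0, 36.6]), ([65, 37, 9, 4, 14], [68.8, 38.5]), ([2, 40, 57, 13, 95], [29.2, 46.5]), ([187, 63, 26, 58, 768], [199.6, 91.1]), ([510, 176, 50, 22, 779], [535.9, 186.6])]
[([338, 98, 8, 15, 81], [341.7, 105.1]), ([401, 120, 4, 3, 8], [402.1, 121.2]), ([411, 122, 10, 9, 21], [414.3, 126.1]), ([422, 125, 5, 3, 9], [424.0, 125.6]), ([171, 252, 13, 22, 206], [176.8, 262.6])]
[([447, 0, 42, 25, 897], [467.2, 11.4]), ([219, 53, 10, 31, 255], [223.8, 67.4]), ([210, 57, 7, 25, 145], [212.8, 68.6]), ([295, 66, 8, 6, 40], [298.4, 68.6]), ([353, 79, 3, 3, 8], [353.9, 79.9]), ([476, 101, 4, 5, 13], [477.2, 102.8]), ([346, 108, 4, 9, 23], [346.9, 112.2]), ([312, 162, 10, 3, 15], [316.2, 163.0]), ([94, 233, 11, 14, 61], [97.3, 238.3]), ([148, 260, 15, 19, 129], [153.2, 267.8])]
```

View pics/c0.png

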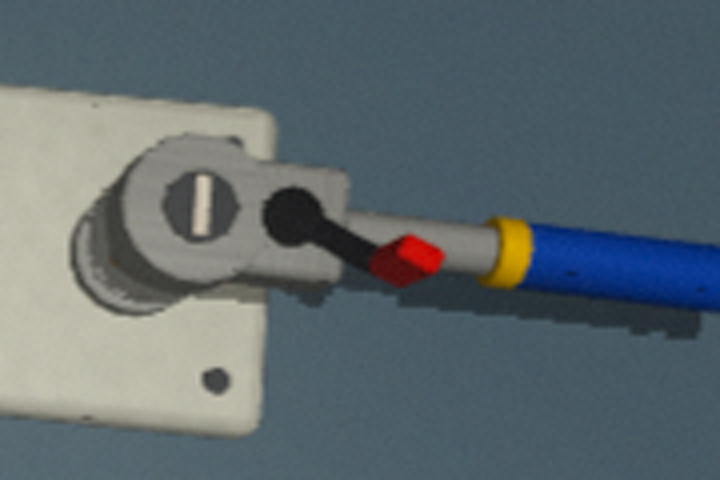

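View pics/c1.png

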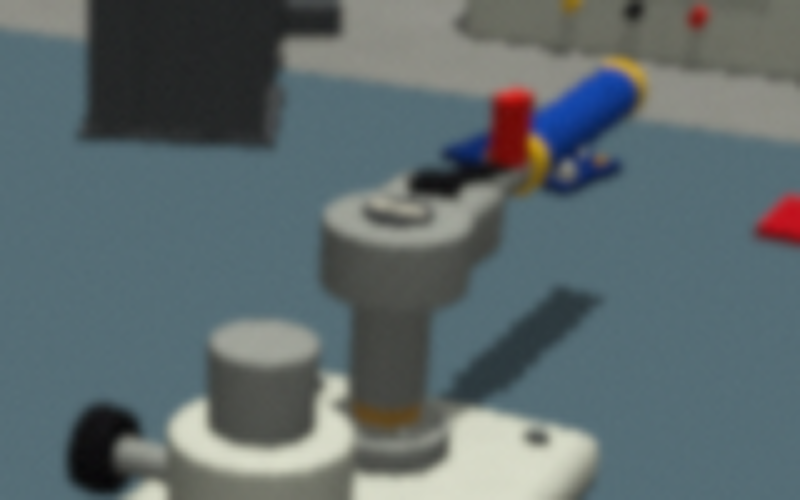

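```bash
python3 - <<'E'
from h import *
f=lambda a,b:(380+a/4-.375,120+b/4-.375)
H=ray("top",*f(201,206),.11);P=ray("top",*f(292,215),.114);T=ray("top",*f(418,255),.138);Y=ray("top",507.2,182.8,.103);
G=ray("top",535.9,186.6,.105)
print(H,P,T,Y,G)
d=Y-H;print(np.linalg.norm(d[:2]),np.arctan2(d[1],d[0]),np.linalg.norm((P-H)[:2]),np.arctan2(*(P-H)[1::-1]),np.arctan2(*(G-H)[1::-1]))
t=T-P;print(np.linalg.norm(t[:2]),np.arctan2(t[1],t[0]))
# side check
for X in(H,P,T,Y): print(proj("side",X))
s=ctrl.get_state()
from scipy.spatial.transform import Rotation as Rn
print(Rn.from_quat(s["tcp_rot"]).as_matrix().round(3))
E
```

```text
[ 0.50785025 -0.00944873  0.11      ] [ 0.50400111 -0.0377947   0.114     ] [ 0.48621062 -0.06773857  0.138     ] [ 0.49360915 -0.11320829  0.103     ] [ 0.48818983 -0.14943719  0.105     ]
0.10473229575800379 -1.7071950951484913 0.02860611225241473 -1.7057623354487381 -1.710326862324159
0.03483011911941787 -2.10688693727377
[319.4895662  123.45297063]
[326.84698525 116.32931431]
[342.66648541  99.39976239]
[343.82315595 110.26444192]
[[ 0.242 -0.97  -0.   ]
 [-0.97  -0.242  0.002]
 [-0.002 -0.    -1.   ]]
```

Measurements agree: pivot 29 mm from the axis (30 given), tab arm 34.8 mm (35 given), lever angle −0.40, handle yaw −1.708. I'll push the tab with the edge of the closed fingers.

```bash
cat >> h.py <<'E'
from scipy.spatial.transform import Rotation as Rn
O=np.array([.508,-.0095])
def loc(x,y,yaw):
    c,s=np.cos(yaw),np.sin(yaw); return O+np.array([c*x-s*y,s*x+c*y])/1000
def go(xy,z,head):
    "tool shift and turn so TCP at xy,z and tool -y axis points to heading head, pointing down"
    s=ctrl.get_state(); R=Rn.from_quat(s["tcp_rot"]).as_matrix()
    h=np.array([np.cos(head),np.sin(head),0]); zt=np.array([0,0,-1.]); Rt=np.column_stack([np.cross(-h,zt),-h,zt])
    print("shift",(R.T@(np.array([*xy,z])-s["eef_pos"])).round(4),"turn",Rn.from_matrix(R.T@Rt).as_rotvec().round(4),"target",xy.round(3))
E
python3 - <<'E'
from h import *
y=-1.708
go(loc(60,-48,y),.20,y+np.pi/2)
E
```

```text
shift [-0.5042 -0.4235  0.0313] turn [1.00e-04 2.20e-03 3.82e-01] target [ 0.452 -0.062]
```

```bash
python3 -m jog '[{"grip":1,"xyz":[-0.216,-0.23,0],"dr":[0,0,0.2]},{"grip":1,"xyz":[-0.216,-0.23,0],"dr":[0,0,0.2]},{"grip":1,"xyz":[-0.216,-0.23,0],"dr":[0,0,0.2]},{"grip":1,"xyz":[-0.216,-0.23,0],"dr":[0,0,0.2]},{"grip":1,"xyz":[-0.216,-0.23,0],"dr":[0,0,0.2]},{"grip":1,"xyz":[-0.216,-0.23,0],"dr":[0,0,0.2]},{"grip":1,"xyz":[-0.216,-0.23,0],"dr":[0,0,0.2]},{"grip":1,"xyz":[-0.216,-0.23,0],"dr":[0,0,0.2]},{"grip":1,"xyz":[-0.216,-0.23,0],"dr":[0,0,0.2]},{"grip":1,"xyz":[-0.216,-0.23,0],"dr":[0,0,0.2]}]'
python3 - <<'E'
from h import *
y=-1.708
go(loc(60,-48,y),.20,y+np.pi/2)
E
```

```text
time: 0.93
eef_pos: [0.3349, -0.3884, 0.2311]
tcp_rot: [0.724, -0.69, -0.0, 0.0]
contact_force: [1.6, -0.5, 0.1]
opening: 0.003
shift [-0.3201 -0.1327  0.031 ] turn [ 4.000e-04 -1.000e-04  1.848e-01] target [ 0.452 -0.062]
```

```bash
python3 -m jog '[{"grip":1,"xyz":[-0.32,-0.133,0.031],"dr":[0,0,0.182]},{"grip":1,"xyz":[-0.32,-0.133,0.031],"dr":[0,0,0.182]},{"grip":1,"xyz":[-0.32,-0.133,0.031],"dr":[0,0,0.182]},{"grip":1,"xyz":[-0.32,-0.133,0.031],"dr":[0,0,0.182]},{"grip":1,"xyz":[-0.32,-0.133,0.031],"dr":[0,0,0.182]},{"grip":1,"xyz":[-0.32,-0.133,0.031],"dr":[0,0,0.182]},{"grip":1,"xyz":[-0.32,-0.133,0.031],"dr":[0,0,0.182]},{"grip":1,"xyz":[-0.32,-0.133,0.031],"dr":[0,0,0.182]},{"grip":1,"xyz":[-0.32,-0.133,0.031],"dr":[0,0,0.182]},{"grip":1,"xyz":[-0.32,-0.133,0.031],"dr":[0,0,0.182]},{"grip":1,"xyz":[-0.32,-0.133,0.031],"dr":[0,0,0.182]},{"grip":1,"xyz":[-0.32,-0.133,0.031],"dr":[0,0,0.182]}]'
python3 - <<'E'
from h import *
y=-1.708
go(loc(60,-48,y),.121,y+np.pi/2)
cv2.imwrite("pics/s2.png",ctrl.read_camera("side")[:,:,::-1])
cv2.imwrite("pics/t2.png",ctrl.read_camera("top")[:,:,::-1])
E
```

```text
time: 1.93
eef_pos: [0.453, -0.0654, 0.2003]
tcp_rot: [-0.656, 0.754, -0.0, -0.0]
contact_force: [-0.4, 0.2, 0.4]
opening: -0.002
shift [-0.0029  0.0011  0.0793] turn [ 0.0001 -0.0007 -0.0015] target [ 0.452 -0.062]
```

View pics/t2.png

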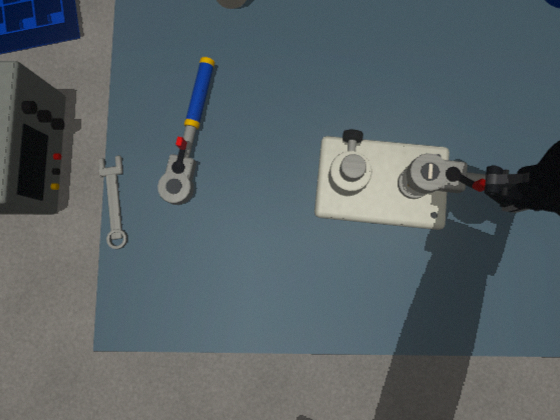

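View pics/s2.png

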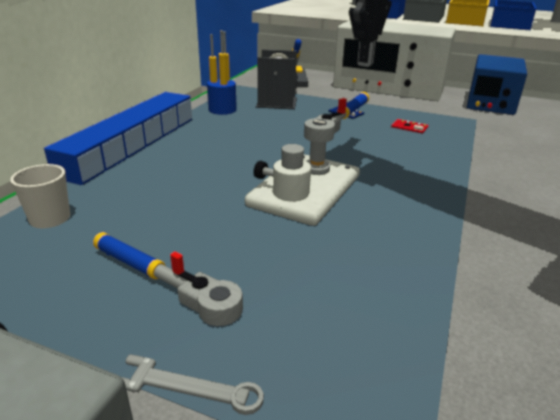

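```bash
python3 - <<'E'
from h import *
p=ctrl.get_state()["eef_pos"];print(p,proj("top",p),proj("side",p))
t=cv2.imread("pics/t2.png");cv2.imwrite("pics/c2.png",cv2.resize(t[120:240,400:560],None,fx=5,fy=5,interpolation=cv2.INTER_CUBIC))
E
```

```text
[ 0.45286682 -0.06558433  0.20044715] [507.83459654 202.7428321 ] [365.08992332  65.74467653]
```

View pics/c2.png

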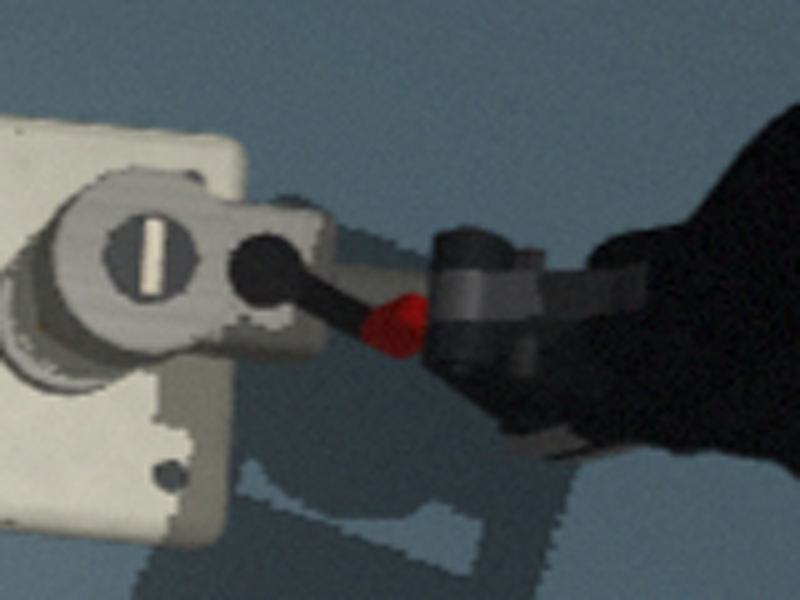

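The side view puts the fingertip at about (366,66), which matches the computed (365,66). The finger sits behind the tab, so I'll lower it and then push.

```bash
python3 -m jog '[{"grip":1,"xyz":[-0.002,0.001,0.03],"dr":[0,0,0]},{"grip":1,"xyz":[-0.002,0.001,0.06],"dr":[0,0,0]},{"grip":1,"xyz":[-0.002,0.001,0.079],"dr":[0,0,0]},{"grip":1,"xyz":[-0.002,0.001,0.079],"dr":[0,0,0]},{"grip":1,"xyz":[-0.002,0.001,0.079],"dr":[0,0,0]},{"grip":1,"xyz":[-0.002,0.001,0.079],"dr":[0,0,0]}]'
python3 - <<'E'
from h import *
y=-1.708
go(loc(60,-10,y),.121,y+np.pi/2)
cv2.imwrite("pics/c3.png",cv2.resize(ctrl.read_camera("side")[50:170,260:420,::-1],None,fx=5,fy=5,interpolation=cv2.INTER_CUBIC))
E
```

```text
time: 2.53
eef_pos: [0.4532, -0.0629, 0.1228]
tcp_rot: [-0.656, 0.754, -0.001, 0.001]
contact_force: [-0.4, 0.2, 0.5]
opening: -0.004
shift [-0.0005 -0.037   0.0019] turn [-0.0023 -0.0006 -0.0014] target [ 0.49  -0.068]
```

View pics/c3.png

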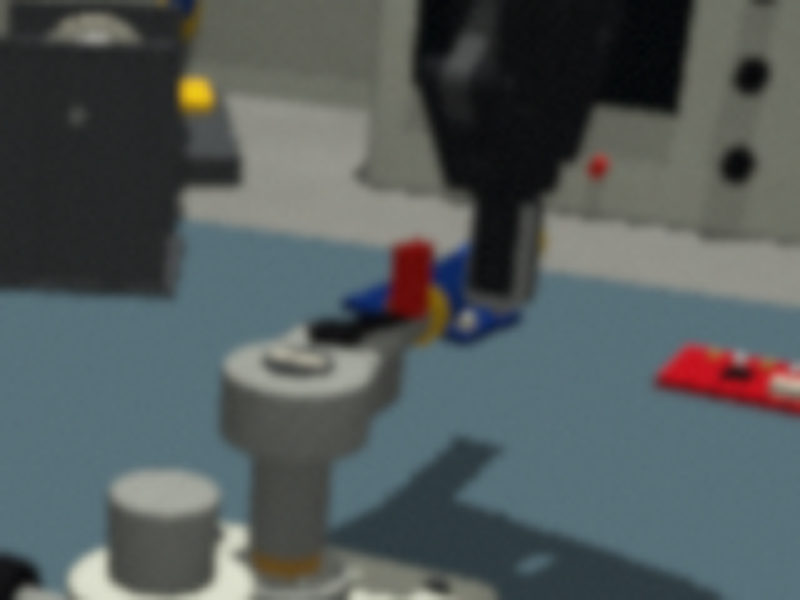

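The closed fingers stand behind the tab at tab height, with the finger at (500,290) and the tab at (410,280) in the crop. Now a slow push.

```bash
python3 -m jog '[{"grip":1,"xyz":[0,-0.004,0.001],"dr":[0,0,0]},{"grip":1,"xyz":[0,-0.008,0.001],"dr":[0,0,0]},{"grip":1,"xyz":[0,-0.012,0.001],"dr":[0,0,0]},{"grip":1,"xyz":[0,-0.016,0.001],"dr":[0,0,0]},{"grip":1,"xyz":[0,-0.02,0.001],"dr":[0,0,0]},{"grip":1,"xyz":[0,-0.024,0.001],"dr":[0,0,0]},{"grip":1,"xyz":[0,-0.028,0.001],"dr":[0,0,0]},{"grip":1,"xyz":[0,-0.032,0.001],"dr":[0,0,0]},{"grip":1,"xyz":[0,-0.036,0.001],"dr":[0,0,0]},{"grip":1,"xyz":[0,-0.036,0.001],"dr":[0,0,0]}]'
python3 - <<'E'
from h import *
y=-1.708
go(loc(60,-3.5,y),.121,y+np.pi/2)
cv2.imwrite("pics/c4.png",cv2.resize(ctrl.read_camera("side")[50:170,260:420,::-1],None,fx=5,fy=5,interpolation=cv2.INTER_CUBIC))
cv2.imwrite("pics/d4.png",cv2.resize(ctrl.read_camera("top")[120:240,400:560,::-1],None,fx=5,fy=5,interpolation=cv2.INTER_CUBIC))
E
```

```text
time: 3.42
eef_pos: [0.4885, -0.0668, 0.1202]
tcp_rot: [-0.657, 0.754, -0.0, 0.0]
contact_force: [0.1, 0.1, 1.0]
opening: -0.0
shift [ 0.0005 -0.008  -0.0008] turn [-0.0002  0.0002 -0.0001] target [ 0.496 -0.068]
```

View pics/c4.png

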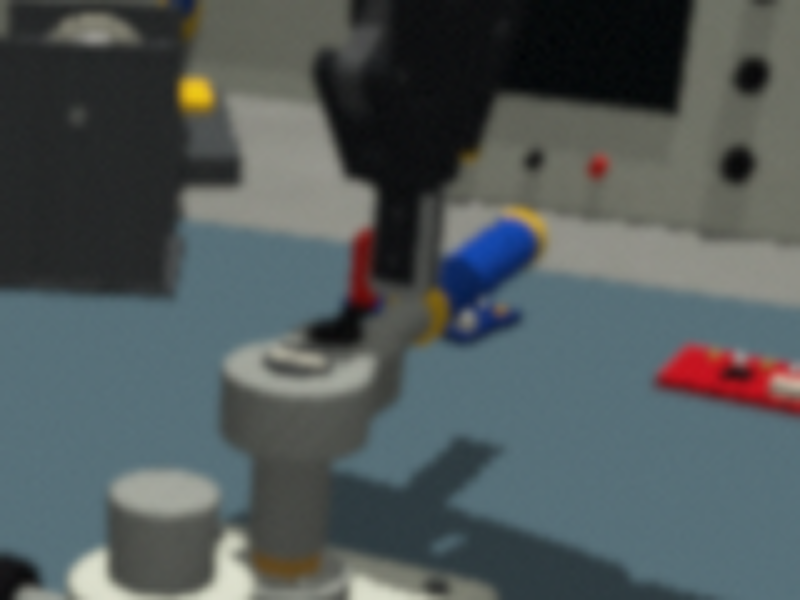

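View pics/d4.png

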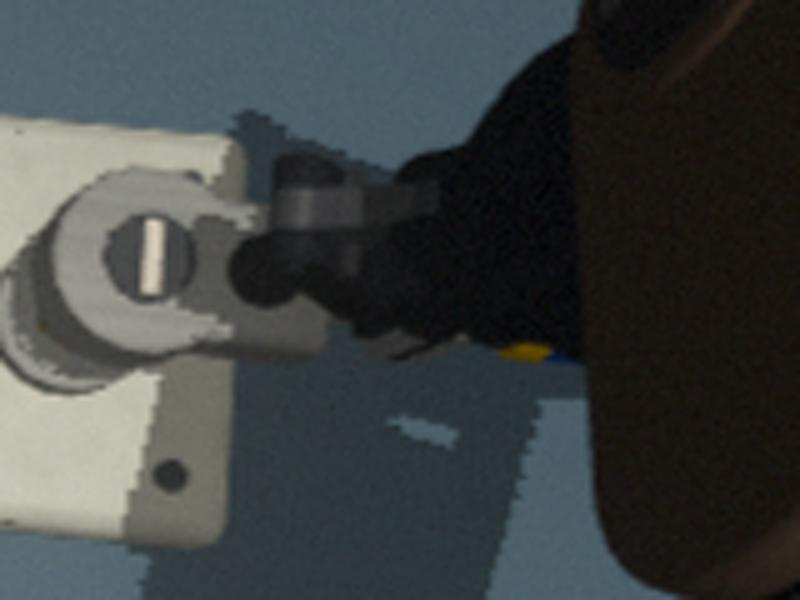

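The side view shows the tab pushed partway, at (365,270), with the handle unmoved. I'll continue gently to the stop.

```bash
python3 -m jog '[{"grip":1,"xyz":[0,-0.002,0],"dr":[0,0,0]},{"grip":1,"xyz":[0,-0.004,0],"dr":[0,0,0]},{"grip":1,"xyz":[0,-0.006,0],"dr":[0,0,0]},{"grip":1,"xyz":[0,-0.008,0],"dr":[0,0,0]},{"grip":1,"xyz":[0,-0.01,0],"dr":[0,0,0]},{"grip":1,"xyz":[0,-0.01,0],"dr":[0,0,0]},{"grip":1,"xyz":[0,-0.01,0],"dr":[0,0,0]}]'
python3 - <<'E'
from h import *
y=-1.708
go(loc(60,-3.5,y),.121,y+np.pi/2)
cv2.imwrite("pics/c5.png",cv2.resize(ctrl.read_camera("side")[50:170,260:420,::-1],None,fx=5,fy=5,interpolation=cv2.INTER_CUBIC))
E
```

```text
time: 4.1
eef_pos: [0.4978, -0.0679, 0.1201]
tcp_rot: [-0.657, 0.754, 0.0, 0.0]
contact_force: [-1.6, 1.7, 1.0]
opening: -0.002
shift [ 0.0007  0.0014 -0.0009] turn [0.0002 0.0002 0.0001] target [ 0.496 -0.068]
```

View pics/c5.png

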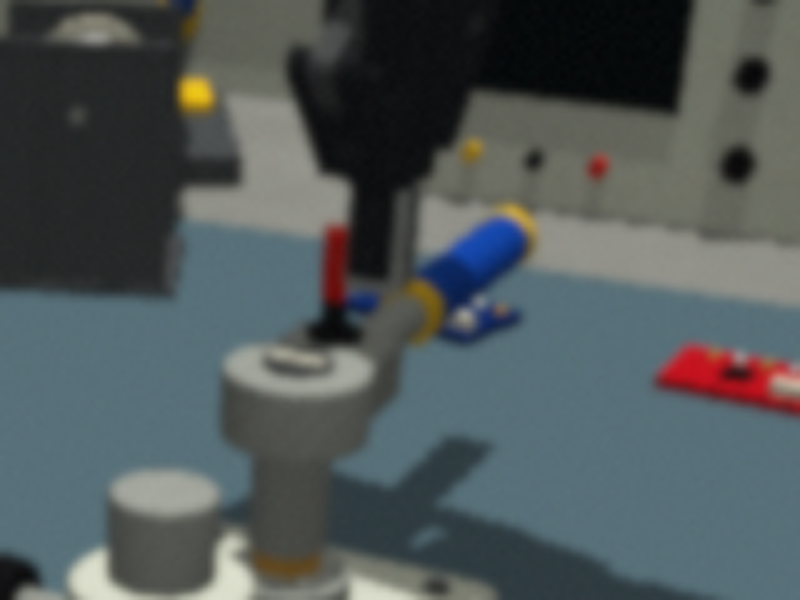

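The tab is fully over and the handle has just begun to move anticlockwise (grip end 520→515), so the stop was reached. I'll back off and move outboard behind the grip, looking on the way.

```bash
python3 -m jog '[{"grip":1,"xyz":[0,0.03,0],"dr":[0,0,0]},{"grip":1,"xyz":[0,0.055,0],"dr":[0,0,0]},{"grip":1,"xyz":[0.04,0.06,-0.03],"dr":[0,0,0]},{"grip":1,"xyz":[0.08,0.06,-0.03],"dr":[0,0,0]},{"grip":1,"xyz":[0.12,0.055,-0.03],"dr":[0,0,0]},{"grip":1,"xyz":[0.12,0.055,-0.03],"dr":[0,0,0]},{"grip":1,"xyz":[0.12,0.055,-0.03],"dr":[0,0,0]}]'
python3 - <<'E'
from h import *
y=-1.69
go(loc(160,-45,y),.085,y+np.pi/2)
cv2.imwrite("pics/d6.png",cv2.resize(ctrl.read_camera("top")[120:240,400:560,::-1],None,fx=5,fy=5,interpolation=cv2.INTER_CUBIC))
E
```

```text
time: 4.73
eef_pos: [0.4274, -0.1824, 0.1514]
tcp_rot: [-0.655, 0.755, -0.002, 0.0]
contact_force: [-0.0, 0.6, -0.3]
opening: 0.001
shift [-0.0217 -0.0137  0.0664] turn [-0.0031 -0.0022 -0.0223] target [ 0.444 -0.163]
```

View pics/d6.png

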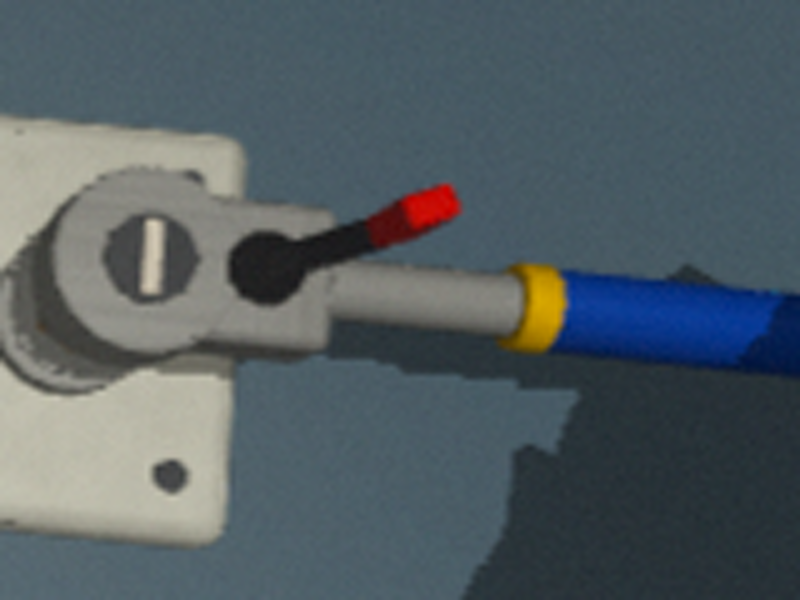

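```bash
python3 - <<'E'
from h import *
f=lambda a,b:(400+a/5-.4,120+b/5-.4)
P=ray("top",*f(269,268),.114);T=ray("top",*f(434,206),.138);Y=ray("top",*f(534,308),.103);H=ray("top",*f(151,257),.11)
t=T-P;d=Y-H;a=np.arctan2(d[1],d[0]);print(H,a,np.linalg.norm(t[:2]),np.arctan2(t[1],t[0])-a)
go(loc(160,-42,a),.085,a+np.pi/2)
E
```

```text
[ 0.50801951 -0.00935609  0.11      ] -1.6891892963956683 0.03502710818709178 0.4363001698990343
shift [-0.0199 -0.0176  0.0657] turn [-0.0014 -0.0007 -0.0213] target [ 0.447 -0.163]
```

The lever measures +0.436 rad against the handle (stop 0.42), so it is fully over. The stripe has not moved. Now I'll lower behind the grip.

```bash
python3 -m jog '[{"grip":1,"xyz":[-0.02,-0.014,0],"dr":[0,0,-0.02]},{"grip":1,"xyz":[-0.02,-0.016,0.035],"dr":[0,0,-0.02]},{"grip":1,"xyz":[-0.02,-0.017,0.068],"dr":[0,0,-0.02]},{"grip":1,"xyz":[-0.02,-0.017,0.068],"dr":[0,0,-0.02]},{"grip":1,"xyz":[-0.02,-0.017,0.068],"dr":[0,0,-0.02]}]'
python3 - <<'E'
from h import *
a0=-1.689
for a in np.arange(-1.689,-.05,.125):
    print(round(a,3),end=" ");go(loc(160,-23,a),.083,a+np.pi/2)
E
```

```text
time: 5.2
eef_pos: [0.445, -0.1597, 0.0805]
tcp_rot: [-0.665, 0.747, 0.003, -0.001]
contact_force: [1.1, 0.0, 0.7]
opening: -0.005
-1.689 shift [ 0.0035 -0.0218 -0.0027] turn [0.0051 0.0025 0.003 ] target [ 0.466 -0.166]
-1.564 shift [ 0.0051 -0.0419 -0.0028] turn [ 0.0049  0.0028 -0.122 ] target [ 0.486 -0.17 ]
-1.439 shift [ 0.0043 -0.0621 -0.0029] turn [ 0.0047  0.0031 -0.247 ] target [ 0.506 -0.171]
-1.314 shift [ 0.0009 -0.082  -0.003 ] turn [ 0.0046  0.0034 -0.372 ] target [ 0.526 -0.17 ]
-1.189 shift [-0.0049 -0.1013 -0.003 ] turn [ 0.0043  0.0037 -0.497 ] target [ 0.546 -0.167]
-1.064 shift [-0.013  -0.1198 -0.0031] turn [ 0.0041  0.004  -0.622 ] target [ 0.566 -0.161]
-0.939 shift [-0.0235 -0.1371 -0.0032] turn [ 0.0039  0.0043 -0.747 ] target [ 0.584 -0.152]
-0.814 shift [-0.0359 -0.153  -0.0032] turn [ 0.0037  0.0046 -0.872 ] target [ 0.601 -0.142]
-0.689 shift [-0.0503 -0.1672 -0.0033] turn [ 0.0034  0.0048 -0.997 ] target [ 0.617 -0.129]
-0.564 shift [-0.0663 -0.1794 -0.0033] turn [ 0.0031  0.0051 -1.122 ] target [ 0.631 -0.114]
-0.439 shift [-0.0838 -0.1896 -0.0033] turn [ 0.0028  0.0053 -1.247 ] target [ 0.643 -0.098]
-0.314 shift [-0.1023 -0.1976 -0.0033] turn [ 0.0025  0.0056 -1.372 ] target [ 0.653 -0.081]
-0.189 shift [-0.1217 -0.2031 -0.0033] turn [ 0.0022  0.0058 -1.497 ] target [ 0.661 -0.062]
-0.064 shift [-0.1417 -0.2062 -0.0032] turn [ 0.0019  0.006  -1.622 ] target [ 0.666 -0.043]
```

```bash
python3 -m jog '[{"grip":1,"xyz":[0.003,-0.012,-0.003],"dr":[0,0,0]},{"grip":1,"xyz":[0.003,-0.022,-0.003],"dr":[0,0,0]},{"grip":1,"xyz":[0.004,-0.032,-0.003],"dr":[0,0,-0.06]},{"grip":1,"xyz":[0.005,-0.042,-0.003],"dr":[0,0,-0.122]},{"grip":1,"xyz":[0.005,-0.052,-0.003],"dr":[0,0,-0.185]},{"grip":1,"xyz":[0.004,-0.062,-0.003],"dr":[0,0,-0.247]},{"grip":1,"xyz":[0.003,-0.072,-0.003],"dr":[0,0,-0.31]},{"grip":1,"xyz":[0.001,-0.082,-0.003],"dr":[0,0,-0.372]},{"grip":1,"xyz":[-0.005,-0.101,-0.003],"dr":[0,0,-0.497]},{"grip":1,"xyz":[-0.009,-0.111,-0.003],"dr":[0,0,-0.56]},{"grip":1,"xyz":[-0.013,-0.12,-0.003],"dr":[0,0,-0.622]},{"grip":1,"xyz":[-0.013,-0.12,-0.003],"dr":[0,0,-0.622]}]'
python3 - <<'E'
from h import *
print(ctrl.get_state()["qpos"].round(2))
for a in np.arange(-1.064,-.05,.125):
    print(round(a,3),end=" ");go(loc(160,-23,a),.083,a+np.pi/2)
cv2.imwrite("pics/d7.png",cv2.resize(ctrl.read_camera("top")[90:240,380:560,::-1],None,fx=4,fy=4,interpolation=cv2.INTER_CUBIC))
E
```

```text
time: 6.2
eef_pos: [0.5697, -0.1628, 0.0876]
tcp_rot: [0.862, -0.507, 0.002, -0.0]
contact_force: [-0.9, -0.0, 0.5]
opening: 0.002
[-0.45  0.26  1.89  0.    0.99  0.61]
-1.064 shift [-0.004   0.0025  0.0046] turn [-0.0023 -0.003   0.0005] target [ 0.566 -0.161]
-0.939 shift [-0.0024 -0.0176  0.0046] turn [-0.0021 -0.0031 -0.1245] target [ 0.584 -0.152]
-0.814 shift [-0.0033 -0.0378  0.0046] turn [-0.0019 -0.0032 -0.2495] target [ 0.601 -0.142]
-0.689 shift [-0.0067 -0.0577  0.0047] turn [-0.0017 -0.0034 -0.3745] target [ 0.617 -0.129]
-0.564 shift [-0.0125 -0.077   0.0047] turn [-0.0015 -0.0035 -0.4995] target [ 0.631 -0.114]
-0.439 shift [-0.0208 -0.0955  0.0047] turn [-0.0013 -0.0036 -0.6245] target [ 0.643 -0.098]
-0.314 shift [-0.0312 -0.1127  0.0047] turn [-0.0011 -0.0037 -0.7495] target [ 0.653 -0.081]
-0.189 shift [-0.0437 -0.1286  0.0047] turn [-0.0009 -0.0038 -0.8745] target [ 0.661 -0.062]
-0.064 shift [-0.0581 -0.1427  0.0047] turn [-6.000e-04 -3.900e-03 -9.995e-01] target [ 0.666 -0.043]
```

View pics/d7.png

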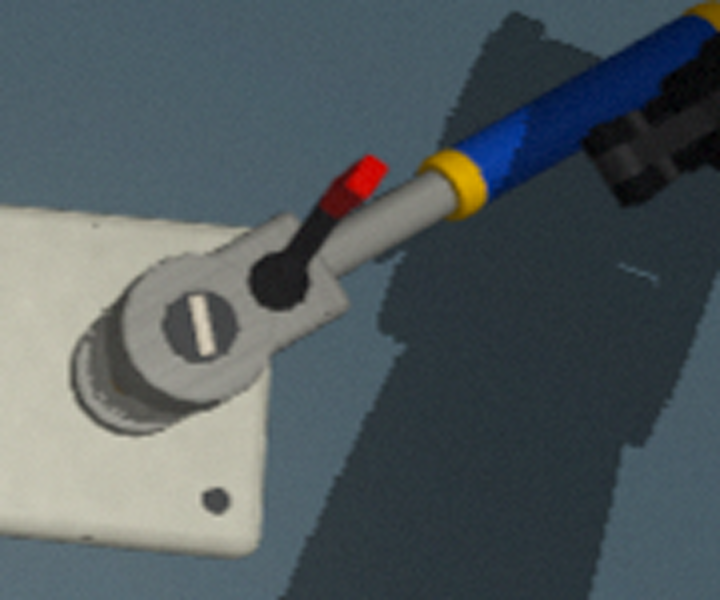

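The handle follows (yaw ≈ −1.06) and the stripe has already begun turning anticlockwise. The lever is still over. Continuing the swing.

```bash
python3 -m jog '[{"grip":1,"xyz":[-0.002,-0.008,0.003],"dr":[0,0,-0.06]},{"grip":1,"xyz":[-0.002,-0.018,0.004],"dr":[0,0,-0.125]},{"grip":1,"xyz":[-0.003,-0.028,0.004],"dr":[0,0,-0.187]},{"grip":1,"xyz":[-0.003,-0.038,0.004],"dr":[0,0,-0.25]},{"grip":1,"xyz":[-0.007,-0.058,0.004],"dr":[0,0,-0.37]},{"grip":1,"xyz":[-0.0095,-0.067,0.004],"dr":[0,0,-0.437]},{"grip":1,"xyz":[-0.0125,-0.077,0.004],"dr":[0,0,-0.5]},{"grip":1,"xyz":[-0.021,-0.095,0.004],"dr":[0,0,-0.62]},{"grip":1,"xyz":[-0.031,-0.113,0.004],"dr":[0,0,-0.74]},{"grip":1,"xyz":[-0.037,-0.121,0.004],"dr":[0,0,-0.81]},{"grip":1,"xyz":[-0.043,-0.128,0.004],"dr":[0,0,-0.87]},{"grip":1,"xyz":[-0.043,-0.128,0.004],"dr":[0,0,-0.87]}]'
python3 - <<'E'
from h import *
print(ctrl.get_state()["qpos"].round(2))
cv2.imwrite("pics/d8.png",cv2.resize(ctrl.read_camera("top")[60:240,380:560,::-1],None,fx=3,fy=3,interpolation=cv2.INTER_CUBIC))
E
```

```text
time: 7.25
eef_pos: [0.6596, -0.0628, 0.0828]
tcp_rot: [0.995, -0.097, 0.002, 0.0]
contact_force: [-0.2, -1.1, -0.1]
opening: 0.0
[-0.25  0.41  1.71  0.    1.02 -0.05]
```

View pics/d8.png

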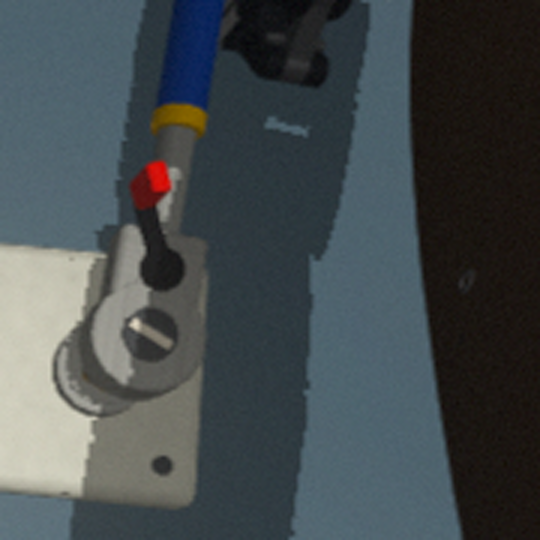

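The stripe has turned about 60° anticlockwise and the lever is still over. I'll back away from the grip, lift and check.

```bash
python3 -m jog '[{"grip":1,"xyz":[0,0.03,0],"dr":[0,0,0]},{"grip":1,"xyz":[0,0.06,0],"dr":[0,0,0]},{"grip":1,"xyz":[0,0.09,0],"dr":[0,0,0]},{"grip":1,"xyz":[0,0.12,-0.02],"dr":[0,0,0]},{"grip":1,"xyz":[0,0.15,-0.05],"dr":[0,0,0]},{"grip":1,"xyz":[0,0.18,-0.08],"dr":[0,0,0]},{"grip":1,"xyz":[0,0.2,-0.1],"dr":[0,0,0]},{"grip":1,"xyz":[0,0.2,-0.1],"dr":[0,0,0]},{"grip":1,"xyz":[0,0.2,-0.1],"dr":[0,0,0]},{"grip":1,"xyz":[0,0.2,-0.1],"dr":[0,0,0]}]'
python3 - <<'E'
from h import *
im=ctrl.read_camera("top")
cv2.imwrite("pics/t9.png",im[:,:,::-1])
cv2.imwrite("pics/d9.png",cv2.resize(im[60:210,380:560,::-1],None,fx=4,fy=4,interpolation=cv2.INTER_CUBIC))
def stripe(im):
    h=cv2.cvtColor(im[158:186,416:444],cv2.COLOR_RGB2GRAY); h=cv2.resize(h,None,fx=4,fy=4)
    m=(h>170).astype(np.uint8)
    n,l,s,c=cv2.connectedComponentsWithStats(m)
    i=min(range(1,n),key=lambda i:np.hypot(*(c[i]-[55,54])) if s[i][4]>30 else 1e9)
    p=np.argwhere(l==i)[:,::-1].astype(np.float32)
    return cv2.fitLine(p,cv2.DIST_L2,0,.01,.01)[:2].ravel(),s[i]
for n in("pics/top0.png","pics/t9.png"):
    v,s=stripe(cv2.imread(n)[:,:,::-1].copy()); print(n,np.degrees(np.arctan2(-v[1],v[0]))%180,s)
a=cv2.imread("pics/top0.png").astype(int)[40:220,150:230];b=im[:,:,::-1].astype(int)[40:220,150:230];print("spare diff",abs(a-b).max(2).__gt__(40).sum())
E
```

```text
time: 8.13
eef_pos: [0.6186, -0.2593, 0.1806]
tcp_rot: [0.995, -0.099, -0.001, -0.001]
contact_force: [-0.6, 0.3, -0.7]
opening: 0.002
pics/top0.png 86.27186 [ 52  25  12  55 477]
pics/t9.png 148.36966 [ 32  35  52  36 525]
spare diff 0
```

View pics/d9.png

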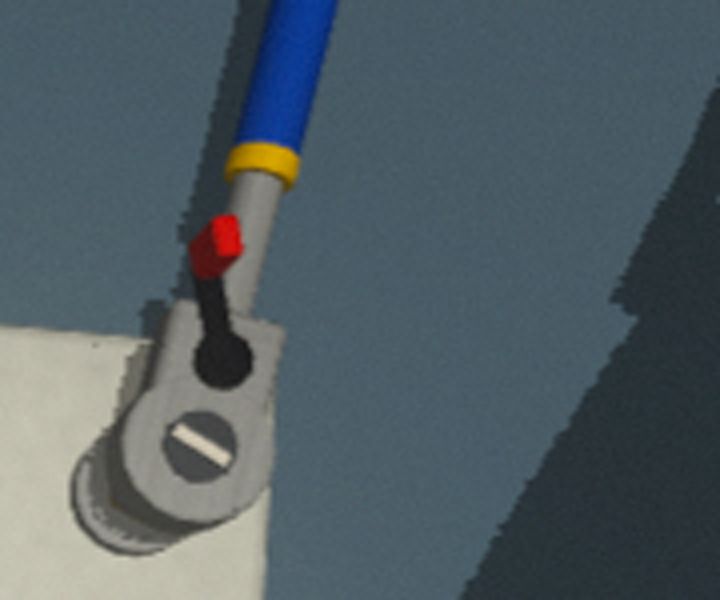

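The stripe went from 86° to 148°, so the nut has turned about 62° anticlockwise (45° needed). The lever is still on the + side, the arm is clear, and the spare's pixels are unchanged. I'll hand it in.

```bash
python3 -c "
from plant import ctrl
print(ctrl.sign_off())"
```

```text
the job is handed in; nothing more can be done
None
```

The nut is loosened by about 62° (1.08 rad, against the 45° needed), and the job is handed in at about 8.2 s of the 51 s allowed.

- **Lever:** I pushed the red tab over with the closed fingers until it reached its stop. It measured +0.436 rad against the stop at +0.42, which is within measurement error. It was still on the loosening side in the last picture, judged by eye.
- **Handle and nut:** I swung the grip about 1.5 rad anticlockwise by pushing from behind. The nut's white stripe went from 86° to 148° in the top view and only ever moved anticlockwise in the pictures taken along the way.
- **Finish:** The gripper ended clear of everything, more than 150 mm from the grip. The spare ratchet's part of the picture is unchanged from the start.
- **Forces:** The readings at the end of each move stayed below about 3 N.

No check failed or disagreed. At the end of the lever push the handle moved about 0.02 rad anticlockwise; the stripe did not move then.

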